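# Centre and clamp a bowl blank in a V jig

## Robot

A 7-joint arm with a two-finger parallel gripper is mounted at the origin on the work surface. World frame = base frame: x ahead of the robot, y to its left, z up, the work surface at z = 0. Lengths are in m, angles in rad, forces in N, time in s.
With the tool pointing down it reaches from about 0.425 to 0.925 m from the base axis. Payload 6.8 kg.
Tool frame: the origin (TCP) lies midway between the tips of the shut fingers; the grasp point (between the pads) lies 19 mm behind it; z points along the fingers, y is the direction in which the jaws open and shut (so a half turn about z gives the same grasp; the last joint's range is limited). The gripper opens to 85 mm and grips with 20 to 120 N. Pads are 22 mm wide; open, the fingers measure 114 mm over their backs; the gripper's body (76 mm by 85 mm) begins 54 mm behind the grasp point. The pads swing forward as they close: fully open they stand 13 mm farther back than shut.
Start: joints at [-1.387, 0.477, 0.022, 1.555, -0.011, 1.109, -0.083], TCP at [0.194, 0.646, 0.231] pointing down, gripper open.
Joint ranges: [-2.96, 2.96], [-0.34, 2.1], [-1.41, 1.46], [0.24, 2.44], [-1.37, 4.51], [0.17, 1.92], [-2.96, 2.96]. Speed limits (rad/s): [2.39, 2.39, 3.14, 3.14, 3.14, 3.14, 3.14].

## Interface

Orientations are given as a 3x3 rotation matrix whose columns are the frame's x, y, z axes.
In Python, from plant import observe, get_image, camera_params, sign_off, regions_of, tip_of gives the robot as it stands.
- The arm moves only by the tool jog_arm, never from a script. Its argument "moves" is a list of rows, each an object with "linear": the shift along the world's x, y, z in units of 30 mm (1.0 is 30 mm), a list of three; "twist": the turn about the world's z in units of 5 degrees (1.0 is 5 degrees). A call has 1 to 5 rows; each row shifts and turns the commanded pose from where the row before left it; what a row does not reach is not made up. A row lasts 1/10 s, in which the tool goes at most 50 mm and 8.59 degrees, less where a joint would pass 70% of its speed; a pose out of reach is approached as far as the arm can. A call is refused whole if a number of a shift passes 1 or a number of a turn 1, either way. A call with a gripper value outside its range is refused whole. "claw" is the opening, from -1 (shut) to 1 (fully open), set as the call begins (left out, the last holds). The fingers move at their own pace and stop on an object; "grip_force" is the grip in N (left out, the last holds). Time passes only in rows, so rows that do not move let the fingers close. It gives the time, the measured TCP pose, the force and the opening at its end, in the units of the state.
- observe(): the state, without advancing time (a new reading comes with each control period).
- get_image(name): name is "side" or "top" or "wrist"; returns (picture, depth): 400x640x3 uint8, red, green, blue; 400x640 float32, m along the optical axis (not along the pixel's ray), 0 where there is no reading.
- camera_params(name): a dict with "fov_y" (degrees; the focal length in pixels is half the picture's height over the tangent of half this angle, whatever the lens; pixels are square), "cx", "cy" (the principal point, pixels), "eye" and "attitude" of the camera in the world; the wrist camera has in their place "T_tool_cam" (4x4, takes a point from camera to tool coordinates, whose origin is the TCP and whose axes are the flange's). Camera axes: x right, y up, looking along -z (the intrinsics and any distortion apply to the point x, -y, -z); pixel columns grow to the right and rows downward; lengths in m; the calibration is good to about 2 mm. A picture is of the moment at which its call begins: read the wrist's pose just before it. camera_params takes no time and is no camera call.
- sign_off(): hands the job in, once; it reports no verdict.
Trained networks look in the newest picture that a camera, given by its name, has taken for a name from the list of things; names that differ only in an ending like _2 or _b are one class to them, and where a whole thing is asked for, a point or a joint stands for the part that bears it (a point fixed in the world has none). Each returns a list of dicts, best first, with "score" (0 to 1); they miss things now and then, are a little off and sometimes report something else, mostly with a low value. They report only what shows in the picture. A call takes as long as a camera call. They do not tell look-alikes from the thing itself.
- regions_of(camera, thing): "pixels" (400x640 bool, what is visible of it) and "at" ([column, row] in pixels, amid what is visible of it).
- tip_of(camera, thing): "at" ([column, row] in pixels: a listed point, or the origin of a listed thing).
The state is a dict: "time_s": time; "joints": joint angles; "qvel": joint speeds; "joint_torque": joint torques, N m; "tcp_pos": TCP position; "eef_rot": TCP orientation; "ft_force": force on the tool from outside, world axes, zero at the start; "torque": the same for the moment, N m; "finger_gap": finger opening in m.
Only numpy, scipy, OpenCV 4.12 (cv2) and the standard library are available. Lean on these libraries where they do the work, as an engineer would, in place of code of your own. Each camera call takes 0.05 s, during which the arm holds its last target. There are 200 camera calls.

## Task

Pick up the round wooden blank by its spigot, lay it flat, spigot up, on the board of the centring jig between the V fence and the sliding jaw, and let it go. Then push the jaw by its upright handle so that it slides the blank into the V until it is centred and fully home against both fences, press it firmly there for a moment (about 11 N on the blank, never more than 15 N or the wood dents), and leave it clamped with nothing touching. Leave the other things on the bench alone.

Things in the scene. Friction and masses are not known exactly. Their poses are not given: they have to be found in the camera images.
- blank: Loose plain wooden bowl blank of about 0.15 to 0.3 kg: a disc 90 mm in diameter and 32 mm thick with a round spigot 36 mm in diameter and 24 mm tall in the middle of its top face (56 mm tall in all). Origin: centre of its underside; z is up its axis. It starts lying flat on the bench, spigot up.
- jig: Fixed board with slick grey laminate faces, 270 x 170 mm, 18 mm thick, with the V fence at one end and the sliding jaw at the other. Origin: at bench height straight below the centre of a blank that sits fully home; the board spans x -185 to +85 mm and y -85 to +85 mm from it. x points along the board from the jaw into the V (the way the jaw slides to clamp), z up.
- nest (a point): Point on the board's top face (18 mm above the bench) where the centre of the blank's underside lies when it is fully home; 18 mm above the jig's origin.
- fence_left: One straight fence of the V, on the jig's +y side: fixed wooden bar with a slick white plastic face, 84 mm long, 16 mm thick, 26 mm tall (44 mm above the bench). Origin: on its face at board height, where the seated blank touches, 45 mm from the nest. Its x axis points into the face, 45 degrees from the jig's x towards jig +y; the V opens 90 degrees to the jaw.
- fence_right: The other straight fence, its mirror image on the -y side of the jig.
- jaw: Clamp jaw: wooden bar 90 mm across the jig, 20 mm thick; slides only along jig x. Origin: middle of the bar's front at board height, starts 95 to 110 mm behind (jig -x of) the nest. In front is a slick flat pad, 80 mm wide, on locked screws: its face is 12 to 26 mm ahead of the origin, reset each time, not measured. Stiff slide: 5 N to move; let go, it stays and keeps up to 5 N on the blank.
- jaw_handle (a point): Centre of the jaw's upright steel handle post, 20 mm in diameter, standing from the jaw's top at 43.5 mm to 93.5 mm above the bench; this point is 68.5 mm above the bench, 10 mm behind (jig -x of) the jaw's origin, and moves with the jaw. Pushed here towards jig +x, the blank gets the push less the slide's 5 N. Pad, jaw and fences are rigid.
- collar: Bystander, leave alone: dark steel ring 84 mm in outer diameter with a 40 mm hole, 22 mm tall. Origin: centre of its underside.
- finish: Bystander, leave alone: amber glass bottle with a black cap, 64 mm in diameter and 150 mm tall. Origin: centre of its base.
- gouge: Bystander, leave alone: turning gouge lying on the bench, 420 mm long and about 30 mm thick; wooden handle and steel shank. Origin: on the bench 200 mm from the handle's end; x runs along it towards the steel tip.
Not all that is in view belongs to the job. There is more than one size of the blank; the job needs the middle-sized.

How it is judged:
By the outcome, as a careful person would: the job done as asked, in the order asked, and still so for the second after the job is handed in, with the robot touching nothing.
It also fails if it takes over 54 s, if anything falls off the work surface, if the arm or the gripper's body presses on something with over 40 N, if the wrist force passes 120 N, or if a joint passes its speed limit or range.

## Working session

There is one attempt and no reset: what is moved stays moved. The work goes in short steps, Python scripts to look and compute and a tool call to move; the robot and the scene stay as the last step left them, time stands still between calls to the robot, and variables do not carry over. Pictures are saved under pics/ and viewed, about 8 in all and at most 12, crops included, and the job is handed in when it is done.

Besides the shell and the picture viewer there is one more tool, called after "Call:" as name([rows], argument=value, ...), one row to a line, values as JSON. jog_arm: Moves the arm, as the interface text tells. Its arguments: {"type":"object","properties":{"moves":{"type":"array","items":{"type":"object","properties":{"linear":{"type":"array","items":{"type":"number"}},"twist":{"type":"number"}}}},"claw":{"type":"number"},"grip_force":{"type":"number"}},"required":["moves"]}

```bash
mkdir -p pics; cat > h.py <<'E'
import numpy as np, cv2
from plant import observe, get_image, camera_params, sign_off, regions_of, tip_of
def pose(name,st=None):
    p=camera_params(name)
    f=200/np.tan(np.radians(p['fov_y']/2))
    if 'eye' in p: R=np.array(p['attitude']);e=np.array(p['eye'])
    else:
        T=np.array(p['T_tool_cam']); Rt=np.array(st['eef_rot'])
        R=Rt@T[:3,:3]; e=Rt@T[:3,3]+np.array(st['tcp_pos'])
    return p,f,R,e
def ray(name,uv,st=None):
    p,f,R,e=pose(name,st)
    c=np.array([(uv[0]-p['cx'])/f,-(uv[1]-p['cy'])/f,-1.0])
    return e,R@c
def atz(name,uv,z,st=None):
    e,d=ray(name,uv,st); return e+d*(z-e[2])/d[2]
def cloud(name,depth,st=None):
    p,f,R,e=pose(name,st)
    v,u=np.mgrid[:400,:640]
    c=np.stack([(u-p['cx'])/f,-(v-p['cy'])/f,-np.ones_like(u,float)],-1)*depth[...,None]
    return c@R.T+e
def save(im,n): cv2.imwrite('pics/'+n+'.png',im[...,::-1])
E
python3 - <<'E'
from h import *
for c in ['top','side','wrist']: print(c,camera_params(c))
s=observe();print(s['tcp_pos'],s['eef_rot'],s['ft_force'],s['finger_gap'])
im,d=get_image('top');save(im,'top0')
P=cloud('top',d)
np.save('P.npy',P)
for t in ['blank','jig','jaw','fence_left','fence_right','collar','finish','gouge']:
    for r in regions_of('top',t)[:4]:
        q=P[r['pixels']&(d>0)]
        print(t,round(r['score'],2),np.round(r['at']),r['pixels'].sum(),np.round(np.median(q,0),3),np.round(q.min(0),3),np.round(q.max(0),3))
for t in ['nest','jaw_handle','jig','jaw','fence_left','fence_right']:
    for r in tip_of('top',t)[:2]: print(t,round(r['score'],2),np.round(r['at'],1))
im,d=get_image('side');save(im,'side0')
E
```

```text
top {'fov_y': 48.12133641182791, 'cx': 319.12603557469265, 'cy': 197.89994128232038, 'eye': array([ 0.46986031, -0.03679574,  1.38811671]), 'attitude': array([[ 9.55192149e-03,  9.95062215e-01, -9.87924529e-02],
       [-9.99954167e-01,  9.44073300e-03, -1.59290514e-03],
       [-6.52366544e-04,  9.88031402e-02,  9.95106785e-01]])}
side {'fov_y': 46.10693436481137, 'cx': 320.58871938067506, 'cy': 201.95515636391838, 'eye': array([ 0.11383749, -0.82581168,  0.94322739]), 'attitude': array([[ 0.84229088,  0.37263049, -0.38947733],
       [-0.53893388,  0.56902657, -0.62109503],
       [-0.009816  ,  0.73304521,  0.68010909]])}
wrist {'fov_y': 67.03307601504719, 'cx': 313.29581847896975, 'cy': 195.9138529819077, 'T_tool_cam': array([[ 4.13189828e-04,  9.50644038e-01,  3.10283327e-01,
         7.95530975e-02],
       [ 9.99999907e-01, -4.31609319e-04, -9.29138955e-06,
        -6.66290123e-05],
       [ 1.25088371e-04,  3.10283302e-01, -9.50644127e-01,
        -1.40959449e-01],
       [ 0.00000000e+00,  0.00000000e+00,  0.00000000e+00,
         1.00000000e+00]])}
[0.19402739 0.6459065  0.
[... 933 characters left out ...]
[ 0.439 -0.134  0.021] [ 0.507 -0.074  0.054]
collar 0.89 [229. 245.] 540 [0.463 0.23  0.024] [ 0.423  0.187 -0.003] [0.505 0.276 0.033]
finish 0.79 [265. 147.] 446 [0.744 0.124 0.107] [0.723 0.1   0.009] [0.786 0.158 0.158]
finish 0.32 [355. 217.] 4943 [ 0.554 -0.146  0.021] [ 0.417 -0.241 -0.005] [ 0.699 -0.051  0.099]
gouge 0.77 [446. 257.] 936 [ 0.43  -0.42   0.026] [ 0.27  -0.448 -0.   ] [ 0.684 -0.396  0.04 ]
gouge 0.71 [357. 216.] 4914 [ 0.554 -0.148  0.021] [ 0.417 -0.246 -0.004] [ 0.696 -0.054  0.099]
nest 0.71 [365.9 243.5]
nest 0.58 [356.1 231.3]
jaw_handle 0.84 [360.7 190.9]
jig 0.74 [354.3 230.4]
jaw 0.86 [359.6 193.4]
fence_left 0.68 [362.6 239.3]
fence_right 0.54 [345.6 240.6]
```

```bash
python3 - <<'E'
import cv2
a=cv2.imread('pics/top0.png')[120:290,160:480]
cv2.imwrite('pics/c0.png',cv2.resize(a,(800,425),interpolation=cv2.INTER_CUBIC))
E
```

```text
(no output)
```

View pics/c0.png

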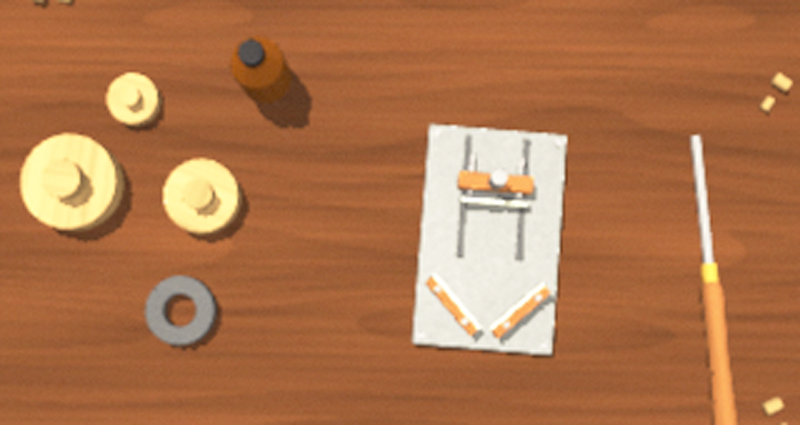

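View pics/side0.png

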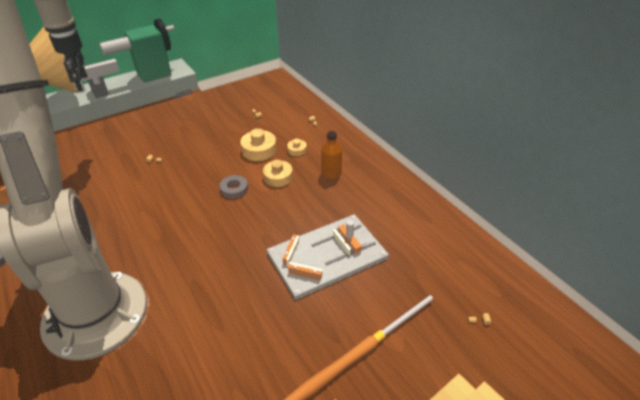

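The middle-sized blank has two look-alikes in the top view: the small one at (213,158) and the large one at (189,192). The middle one is at (240,198), about 87 mm across and near (0.60, 0.20). The jig's V faces the robot, so the jaw clamps towards world -x.

```bash
python3 - <<'E'
from h import *
im=cv2.imread('pics/top0.png');P=np.load('P.npy')
# board: grey low-saturation
hsv=cv2.cvtColor(im,cv2.COLOR_BGR2HSV)
m=((hsv[...,1]<60)&(hsv[...,2]>110)).astype(np.uint8);m[:, :300]=0;m[:,420:]=0;m[:160]=0;m[280:]=0
m=cv2.morphologyEx(m,cv2.MORPH_CLOSE,np.ones((9,9)))
c=max(cv2.findContours(m,0,2)[0],key=cv2.contourArea).reshape(-1,2)
w=np.array([atz('top',q,.018)[:2] for q in c])
r=cv2.minAreaRect((w*1000).astype(np.float32));print(r)
B=cv2.boxPoints(r);print(B)
# mid blank, disc & spigot
for z0,z1,n in[(.045,.075,'spigot'),(.022,.042,'disc')]:
    q=P[np.hypot(P[...,0]-.6,P[...,1]-.202)<.055];q=q[(q[:,2]>z0)&(q[:,2]<z1)];print(n,len(q),q.mean(0),(q.max(0)+q.min(0))/2,np.ptp(q,axis=0))
print('handle',atz('top',(360.7,190.9),.0685))
mb=((hsv[...,2]>170)).astype(np.uint8)
cv2.imwrite('pics/c1.png',cv2.resize(im[170:226,205:285],(640,448),interpolation=cv2.INTER_CUBIC))
E
```

```text
((554.34619140625, -146.82144165039062), (171.1237335205078, 270.856689453125), 85.77967071533203)
[[ 412.98843  -222.18484 ]
 [ 683.1106   -242.11774 ]
 [ 695.704     -71.45804 ]
 [ 425.5818    -51.525146]]
spigot 117 [0.60284701 0.20425127 0.05815367] [0.60355727 0.20546736 0.05525138] [0.03374761 0.03527511 0.02004674]
disc 570 [0.60257011 0.20373832 0.03385825] [0.60377391 0.2050553  0.03192986] [0.09000257 0.08864128 0.01972854]
handle [ 0.62289445 -0.15774286  0.0685    ]
```

View pics/c1.png

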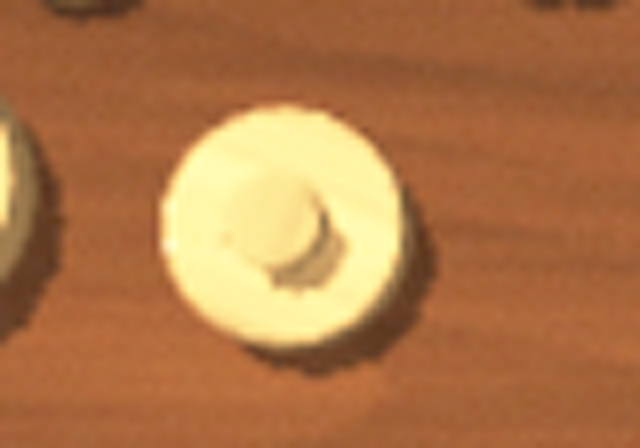

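View (3 of 12): the crop shows the middle blank lying flat with its spigot up, centred near (240,198). The board fits as 171 x 271 mm. Moving above the blank and turning to align with the jig.

Call:
jog_arm([
  {"linear": [0.91,-0.98,0],"twist": 0.5},
  {"linear": [0.91,-0.98,0],"twist": 0.5},
  {"linear": [0.91,-0.98,0],"twist": 0.5},
  {"linear": [0.91,-0.98,0],"twist": 0.5},
  {"linear": [0.91,-0.98,0],"twist": 0.5},
], claw=1)

```text
time_s: 1.3
tcp_pos: [0.3317, 0.4982, 0.2315]
eef_rot: [[-0.997, 0.072, 0.0], [0.072, 0.997, 0.0], [-0.0, 0.0, -1.0]]
ft_force: [0.3, 0.1, 0.5]
finger_gap: 0.0854
```

Call:
jog_arm([
  {"linear": [0.91,-0.98,0]},
  {"linear": [0.91,-0.98,0]},
  {"linear": [0.91,-0.98,0]},
  {"linear": [0.91,-0.98,0]},
  {"linear": [0.91,-0.98,0]},
])

```text
validation failed for argument at $.mo...
```

Call:
jog_arm([
  {"linear": [0.91,-0.98,0]},
  {"linear": [0.91,-0.98,0]},
  {"linear": [0.91,-0.98,0]},
  {"linear": [0.91,-0.98,0]},
  {"linear": [0,0,0]},
])

```text
validation failed for argument at $.mo...
```

```bash
cat > w.py <<'E'
from h import *
import sys
n=sys.argv[1]
get=lambda:observe()
s=observe();im,d=get_image('wrist');save(im,n)
np.savez('pics/'+n+'.npz',d=d,tcp=s['tcp_pos'],R=s['eef_rot'])
print('t',s['time_s'],'tcp',np.round(s['tcp_pos'],4),'x',np.round(np.array(s['eef_rot'])[:,0],3),'F',np.round(s['ft_force'],1),'gap',s['finger_gap'])
P=cloud('wrist',d,s);P[d==0]=np.nan
E
cat > w1.py <<'E'
exec(open('w.py').read())
for r in regions_of('wrist','blank')[:3]:
    q=P[r['pixels']];t=q[(q[:,2]>.047)&(q[:,2]<.065)]
    print(r['score'],r['at'],np.nanmedian(q,0),'spig',len(t),t.mean(0) if len(t) else '',(t.max(0)+t.min(0))/2,np.ptp(t,axis=0))
E
python3 w1.py w1
```

```text
t 1.3 tcp [0.3317 0.4982 0.2315] x [-0.997  0.072 -0.   ] F [0.3 0.1 0.5] gap 0.08542591088979448
0.65 [139.7, 380.4] [0.63243855 0.22281529 0.03002414] spig 1 [0.61262401 0.22144954 0.04764135] [0.61262401 0.22144954 0.04764135] [0. 0. 0.]
0.59 [239.7, 340.2] [0.56981169 0.37933403 0.02847411] spig 2 [0.59602824 0.37136755 0.04766467] [0.59602824 0.37136755 0.04766467] [0.00082286 0.00110195 0.00068369]
```

Twist is required in every row. Carrying on from there.

Call:
jog_arm([
  {"linear": [0.91,-0.98,0],"twist": 0},
  {"linear": [0.91,-0.98,0],"twist": 0},
  {"linear": [0.91,-0.98,0],"twist": 0},
  {"linear": [0.91,-0.98,0],"twist": 0},
  {"linear": [0.91,-0.98,0],"twist": 0},
])

```text
time_s: 1.9
tcp_pos: [0.468, 0.3517, 0.2316]
eef_rot: [[-0.997, 0.073, 0.0], [0.073, 0.997, 0.001], [-0.0, 0.001, -1.0]]
ft_force: [0.4, 0.9, 0.7]
finger_gap: 0.0853
```

Call:
jog_arm([
  {"linear": [0.91,-0.98,0],"twist": 0},
  {"linear": [0.91,-0.98,0],"twist": 0},
  {"linear": [0.91,-0.98,0],"twist": 0},
  {"linear": [0.91,-0.98,0],"twist": 0},
  {"linear": [0,0,0],"twist": 0},
])

```text
time_s: 2.4
tcp_pos: [0.5804, 0.2285, 0.2316]
eef_rot: [[-0.997, 0.083, 0.003], [0.083, 0.997, -0.003], [-0.003, -0.003, -1.0]]
ft_force: [-0.2, -0.0, -0.1]
finger_gap: 0.0857
```

```bash
python3 w1.py w2
```

```text
t 2.4 tcp [0.5804 0.2285 0.2316] x [-0.997  0.083 -0.003] F [-0.2 -0.  -0.1] gap 0.08573965192437673
0.62 [430.4, 186.5] [0.60751927 0.35693819 0.03926928] spig 297 [0.60539193 0.35219386 0.05623361] [0.61270691 0.36131184 0.05598131] [0.03525208 0.03808572 0.01787859]
0.58 [296.0, 188.3] [0.59604047 0.2078768  0.0303378 ] spig 808 [0.60185446 0.20644713 0.05388887] [0.60274375 0.20614291 0.05154208] [0.03557203 0.0351892  0.00904134]Traceback (most recent call last):
  File "w1.py", line 4, in <module>
    print(r['score'],r['at'],np.nanmedian(q,0),'spig',len(t),t.mean(0) if len(t) else '',(t.max(0)+t.min(0))/2,np.ptp(t,axis=0))
                                                                                          ~~~~~^^^
    return umr_maximum(a, axis, None, out, keepdims, initial, where)
ValueError: zero-size array to reduction operation maximum which has no identity
```

View pics/w2.png

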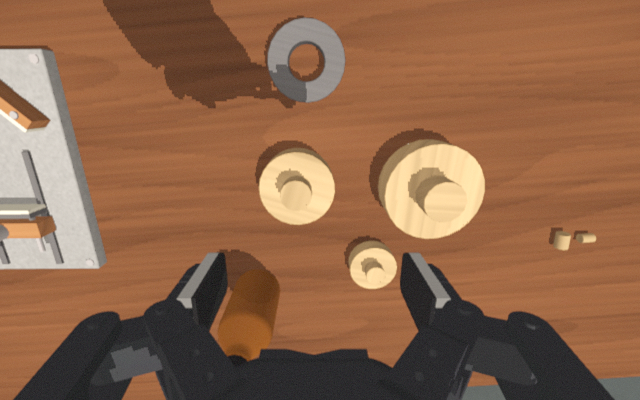

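View 4: the wrist image shows the middle blank at (296,190), between the large one at (432,190) and the small one at (373,265). Its spigot is at (0.603, 0.206), which agrees with the top camera. Descending.

Call:
jog_arm([
  {"linear": [0.75,-0.75,-0.65],"twist": 0},
  {"linear": [0,0,-1],"twist": 0},
  {"linear": [0,0,-1],"twist": 0},
  {"linear": [0,0,-1],"twist": 0},
  {"linear": [0,0,-0.5],"twist": 0},
], claw=1)

```text
time_s: 3.0
tcp_pos: [0.5964, 0.214, 0.1041]
eef_rot: [[-0.997, 0.071, -0.004], [0.071, 0.997, -0.001], [0.004, -0.001, -1.0]]
ft_force: [-0.3, 0.9, -0.0]
finger_gap: 0.0854
```

Call:
jog_arm([
  {"linear": [0,0,-0.8],"twist": 0},
  {"linear": [0,0,-0.8],"twist": 0},
  {"linear": [0,0,-0.5],"twist": 0},
  {"linear": [0,0,0],"twist": 0},
])

```text
time_s: 3.4
tcp_pos: [0.5972, 0.213, 0.0421]
eef_rot: [[-0.997, 0.072, -0.003], [0.072, 0.997, -0.001], [0.003, -0.001, -1.0]]
ft_force: [-0.2, -0.9, 1.2]
finger_gap: 0.0854
```

```bash
cat > o.py <<'E'
from h import *
s=observe();print('t',s['time_s'],'tcp',np.round(s['tcp_pos'],4),'x',np.round(np.array(s['eef_rot'])[:,0],3),'F',np.round(s['ft_force'],1),'gap',s['finger_gap'])
E
python3 o.py
```

```text
t 3.4 tcp [0.5972 0.213  0.0421] x [-0.997  0.072  0.003] F [-0.2 -0.9  1.2] gap 0.08535395422110448
```

Call:
jog_arm([
  {"linear": [0.2,-0.23,0],"twist": 0},
  {"linear": [0,0,-0.33],"twist": 0},
  {"linear": [0,0,0],"twist": 0},
])

```text
time_s: 3.7
tcp_pos: [0.6051, 0.2048, 0.0337]
eef_rot: [[-0.997, 0.075, 0.0], [0.075, 0.997, -0.0], [-0.0, -0.0, -1.0]]
ft_force: [-0.2, 0.4, -0.6]
finger_gap: 0.0854
```

Call:
jog_arm([
  {"linear": [0,0,0],"twist": 0},
  {"linear": [0,0,0],"twist": 0},
  {"linear": [0,0,0],"twist": 0},
  {"linear": [0,0,0],"twist": 0},
  {"linear": [0,0,0],"twist": 0},
], claw=-1, grip_force=50)

```text
time_s: 4.2
tcp_pos: [0.6052, 0.2059, 0.0345]
eef_rot: [[-0.997, 0.073, 0.001], [0.073, 0.997, 0.001], [-0.001, 0.001, -1.0]]
ft_force: [-0.6, 1.1, 3.8]
finger_gap: 0.0346
```

Call:
jog_arm([
  {"linear": [0,0,0],"twist": 0},
  {"linear": [0,0,0],"twist": 0},
  {"linear": [0,0,0],"twist": 0},
])

```text
time_s: 4.5
tcp_pos: [0.6052, 0.2059, 0.0345]
eef_rot: [[-0.997, 0.073, 0.001], [0.073, 0.997, 0.001], [-0.001, 0.001, -1.0]]
ft_force: [-0.7, 0.5, 5.1]
finger_gap: 0.034
```

Call:
jog_arm([
  {"linear": [0,0,0.5],"twist": 0},
  {"linear": [0,0,1],"twist": 0},
  {"linear": [0,0,1],"twist": 0},
  {"linear": [0,0,1],"twist": 0},
  {"linear": [0,0,0],"twist": 0},
])

```text
time_s: 5.0
tcp_pos: [0.6075, 0.206, 0.1438]
eef_rot: [[-0.997, 0.074, 0.007], [0.074, 0.997, 0.003], [-0.007, 0.003, -1.0]]
ft_force: [1.0, 0.4, -1.8]
finger_gap: 0.0345
```

```bash
python3 - w3 <<'E'
exec(open('w.py').read())
E
```

```text
t 5.0 tcp [0.6075 0.206  0.1438] x [-0.997  0.074 -0.007] F [ 1.   0.4 -1.8] gap 0.03449768337142193
```

View pics/w3.png

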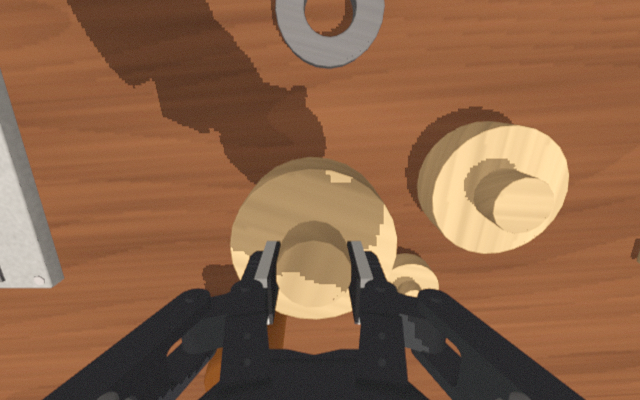

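View 5: the blank is held by its spigot, level, at (314,240). Carrying it over the jig.

Call:
jog_arm([
  {"linear": [-0.26,-0.5,0.3],"twist": 0},
  {"linear": [-0.26,-0.9,0.3],"twist": 0},
  {"linear": [-0.26,-0.97,0.3],"twist": 0},
  {"linear": [-0.26,-0.97,0],"twist": 0},
  {"linear": [-0.26,-0.97,0],"twist": 0},
])

```text
time_s: 5.55
tcp_pos: [0.5638, 0.0737, 0.165]
eef_rot: [[-0.997, 0.074, -0.003], [0.074, 0.997, -0.001], [0.003, -0.001, -1.0]]
ft_force: [-0.1, -0.1, -2.5]
finger_gap: 0.0342
```

Call:
jog_arm([
  {"linear": [-0.26,-0.97,0],"twist": 0},
  {"linear": [-0.26,-0.97,0],"twist": 0},
  {"linear": [-0.26,-0.97,0],"twist": 0},
  {"linear": [-0.26,-0.97,0],"twist": 0},
  {"linear": [-0.26,-0.97,0],"twist": 0},
])

```text
time_s: 6.05
tcp_pos: [0.5243, -0.0713, 0.1647]
eef_rot: [[-0.997, 0.074, -0.003], [0.074, 0.997, -0.0], [0.003, -0.001, -1.0]]
ft_force: [0.0, -0.1, -2.9]
finger_gap: 0.0344
```

Call:
jog_arm([
  {"linear": [-0.26,-0.97,0],"twist": 0},
  {"linear": [-0.26,-0.9,0],"twist": 0},
  {"linear": [0,-0.5,0],"twist": 0},
  {"linear": [0,0,0],"twist": 0},
  {"linear": [0,0,0],"twist": 0},
])

```text
time_s: 6.55
tcp_pos: [0.5099, -0.1404, 0.1651]
eef_rot: [[-0.997, 0.075, -0.002], [0.075, 0.997, 0.001], [0.002, 0.0, -1.0]]
ft_force: [0.7, 0.4, -2.6]
finger_gap: 0.0341
```

```bash
python3 - w4 <<'E'
exec(open('w.py').read())
np.save('P4.npy',P)
for t in ['jaw_handle','jaw','fence_left','fence_right','nest']:
    for r in tip_of('wrist',t)[:1]:
        z={'jaw_handle':.0685}.get(t,.018); print(t,r['score'],r['at'],atz('wrist',r['at'],z,s))
E
```

```text
t 6.55 tcp [ 0.5099 -0.1404  0.1651] x [-0.997  0.075  0.002] F [ 0.7  0.4 -2.6] gap 0.03411011467920175
jaw_handle 0.61 [312.4, 309.3] [ 0.61957286 -0.14945807  0.0685    ]
fence_left 0.96 [276.6, 144.4] [ 0.47004805 -0.17245179  0.018     ]
fence_right 0.73 [341.5, 146.4] [ 0.47652605 -0.11100484  0.018     ]
```

View pics/w4.png

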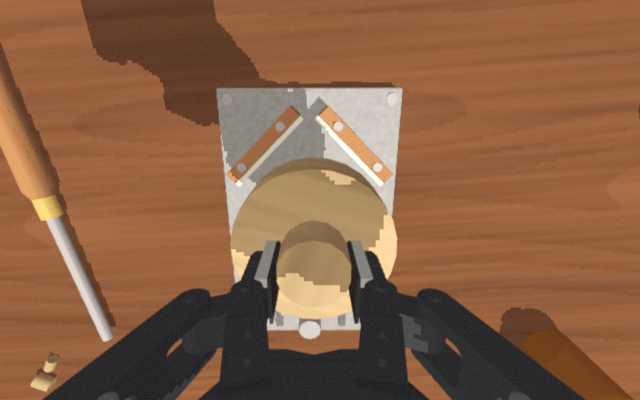

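View 6: the held blank is over the board. The fences' origins match the predicted nest (0.5045, -0.143) within 2 mm, and the handle at (310,330) is on the axis. Lowering the blank about 10 mm short of the nest.

Call:
jog_arm([
  {"linear": [0.13,-0.1,-0.5],"twist": 0},
  {"linear": [0,0,-1],"twist": 0},
  {"linear": [0,0,-1],"twist": 0},
  {"linear": [0,0,-0.8],"twist": 0},
  {"linear": [0,0,-0.2],"twist": 0},
])

```text
time_s: 7.35
tcp_pos: [0.5131, -0.1429, 0.0575]
eef_rot: [[-0.997, 0.073, -0.006], [0.073, 0.997, 0.001], [0.006, 0.0, -1.0]]
ft_force: [-0.6, 0.3, -3.6]
finger_gap: 0.034
```

Call:
jog_arm([
  {"linear": [0,0,-0.1],"twist": 0},
  {"linear": [0,0,0],"twist": 0},
  {"linear": [0,0,0],"twist": 0},
])

```text
time_s: 7.65
tcp_pos: [0.5161, -0.1436, 0.0589]
eef_rot: [[-0.997, 0.074, 0.002], [0.074, 0.997, -0.0], [-0.002, -0.0, -1.0]]
ft_force: [0.5, -0.6, -2.3]
finger_gap: 0.0342
```

```bash
python3 o.py
```

```text
t 7.65 tcp [ 0.5161 -0.1436  0.0589] x [-0.997  0.074 -0.002] F [ 0.5 -0.6 -2.3] gap 0.03422807904345515
```

Call:
jog_arm([
  {"linear": [0,0,-0.12],"twist": 0},
  {"linear": [0,0,0],"twist": 0},
  {"linear": [0,0,0],"twist": 0},
])

```text
time_s: 7.95
tcp_pos: [0.5153, -0.1434, 0.0546]
eef_rot: [[-0.997, 0.074, 0.0], [0.074, 0.997, 0.0], [-0.0, 0.0, -1.0]]
ft_force: [-0.5, 1.0, -2.2]
finger_gap: 0.0341
```

Call:
jog_arm([
  {"linear": [0,0,-0.05],"twist": 0},
  {"linear": [0,0,0],"twist": 0},
  {"linear": [0,0,0],"twist": 0},
])

```text
time_s: 8.25
tcp_pos: [0.5151, -0.1434, 0.0528]
eef_rot: [[-0.997, 0.074, -0.0], [0.074, 0.997, 0.0], [0.0, 0.0, -1.0]]
ft_force: [-0.9, 0.2, -3.7]
finger_gap: 0.0341
```

Call:
jog_arm([
  {"linear": [0,0,-0.04],"twist": 0},
  {"linear": [0,0,0],"twist": 0},
  {"linear": [0,0,0],"twist": 0},
])

```text
time_s: 8.55
tcp_pos: [0.5155, -0.1435, 0.0524]
eef_rot: [[-0.997, 0.074, 0.001], [0.074, 0.997, 0.0], [-0.001, 0.0, -1.0]]
ft_force: [-2.1, 0.9, 6.5]
finger_gap: 0.0345
```

Contact with the board. Releasing and rising.

Call:
jog_arm([
  {"linear": [0,0,0],"twist": 0},
  {"linear": [0,0,0],"twist": 0},
  {"linear": [0,0,0],"twist": 0},
  {"linear": [0,0,0],"twist": 0},
  {"linear": [0,0,0],"twist": 0},
], claw=0.6)

```text
time_s: 9.05
tcp_pos: [0.5152, -0.1434, 0.0516]
eef_rot: [[-0.997, 0.074, -0.0], [0.074, 0.997, 0.0], [0.0, 0.0, -1.0]]
ft_force: [-1.1, 0.8, -0.0]
finger_gap: 0.0684
```

Call:
jog_arm([
  {"linear": [0,0,0.4],"twist": 0},
  {"linear": [0,0,1],"twist": 0},
  {"linear": [0,0,1],"twist": 0},
  {"linear": [0,0,1],"twist": 0},
  {"linear": [0,0,1],"twist": 0},
])

```text
time_s: 9.55
tcp_pos: [0.515, -0.1435, 0.1857]
eef_rot: [[-0.997, 0.074, 0.001], [0.074, 0.997, -0.0], [-0.001, -0.0, -1.0]]
ft_force: [0.5, 0.0, 0.2]
finger_gap: 0.0685
```

```bash
python3 - w5 <<'E'
exec(open('w.py').read())
for t in ['jaw_handle','jaw','fence_left','fence_right','blank']:
    for r in tip_of('wrist',t)[:1]:
        z={'jaw_handle':.0685}.get(t,.018); print(t,r['score'],r['at'],atz('wrist',r['at'],z,s))
m=np.hypot(P[...,0]-.515,P[...,1]+.144)<.06
for z0,z1 in [(.064,.085),(.045,.056)]:
    q=P[m&(P[...,2]>z0)&(P[...,2]<z1)];print(len(q),np.median(q,0),(q.max(0)+q.min(0))/2,np.ptp(q,axis=0))
E
```

```text
t 9.55 tcp [ 0.515  -0.1435  0.1857] x [-0.997  0.074 -0.001] F [0.5 0.  0.2] gap 0.06848664656133206
jaw_handle 0.67 [314.3, 288.8] [ 0.61731095 -0.15013152  0.0685    ]
jaw 0.6 [310.1, 261.9] [ 0.6161651  -0.15477039  0.018     ]
fence_left 0.97 [281.9, 137.1] [ 0.4715355  -0.17224377  0.018     ]
fence_right 0.87 [345.9, 135.8] [ 0.47498843 -0.1076657   0.018     ]
blank 0.68 [313.7, 174.7] [ 0.51289125 -0.14303534  0.018     ]
1276 [ 0.51223324 -0.14325097  0.07218962] [ 0.51351695 -0.14330563  0.06906405] [0.03560988 0.03490912 0.00987599]
5268 [ 0.50617217 -0.14252133  0.04820451] [ 0.51336624 -0.14320757  0.05050911] [0.08901995 0.08925317 0.01088606]
```

View pics/w5.png

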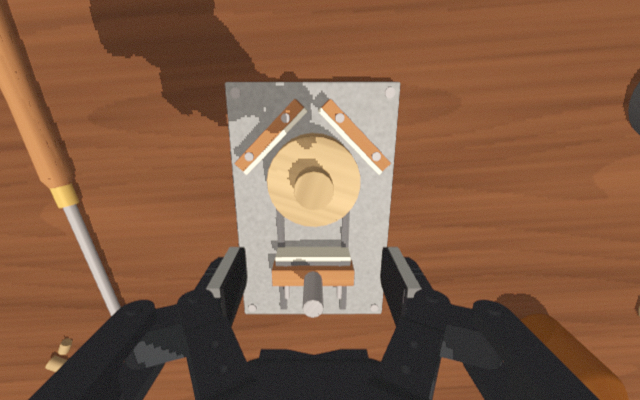

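View 7: the blank lies flat on the board at (314,183), 9 mm short of the nest, free of the fences and pad. The handle is at (313,300). Shutting the gripper and going behind the handle.

Call:
jog_arm([
  {"linear": [0.97,-0.07,0],"twist": 0},
  {"linear": [0.97,-0.07,0],"twist": 0},
  {"linear": [0.97,-0.07,0],"twist": 0},
  {"linear": [0.97,-0.07,0],"twist": 0},
  {"linear": [0.97,-0.07,0],"twist": 0},
], claw=-1)

```text
time_s: 10.35
tcp_pos: [0.6609, -0.1538, 0.1818]
eef_rot: [[-0.997, 0.074, -0.003], [0.074, 0.997, 0.0], [0.003, 0.0, -1.0]]
ft_force: [-0.0, -0.5, -0.1]
finger_gap: 0.0001
```

Call:
jog_arm([
  {"linear": [0,0,0],"twist": 0},
  {"linear": [0,0,-0.3],"twist": 0},
  {"linear": [0,0,-0.7],"twist": 0},
  {"linear": [0,0,0],"twist": 0},
])

```text
time_s: 10.75
tcp_pos: [0.6569, -0.1534, 0.1497]
eef_rot: [[-0.997, 0.074, -0.008], [0.074, 0.997, 0.001], [0.008, 0.001, -1.0]]
ft_force: [-0.6, 0.2, 0.1]
finger_gap: 0.0001
```

```bash
python3 - w6 <<'E'
exec(open('w.py').read())
E
```

```text
t 10.75 tcp [ 0.6569 -0.1534  0.1497] x [-0.997  0.074  0.008] F [-0.6  0.2  0.1] gap 6.099349696558117e-05
```

View pics/w6.png

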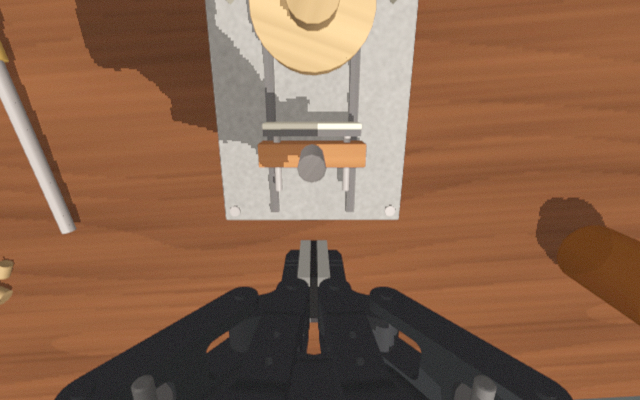

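View 8: the shut fingers at (313,260) are in line with the post at (311,163) and clear of it. Lowering, then approaching.

Call:
jog_arm([
  {"linear": [0.07,0,-0.7],"twist": 0},
  {"linear": [0,0,-1],"twist": 0},
  {"linear": [0,0,-0.9],"twist": 0},
  {"linear": [0,0,-0.3],"twist": 0},
  {"linear": [0,0,0],"twist": 0},
])

```text
time_s: 11.3
tcp_pos: [0.6617, -0.1538, 0.0659]
eef_rot: [[-0.997, 0.074, -0.002], [0.074, 0.997, 0.0], [0.002, 0.0, -1.0]]
ft_force: [-0.2, -0.4, -0.2]
finger_gap: -0.0
```

Call:
jog_arm([
  {"linear": [-0.1,0.007,0],"twist": 0},
  {"linear": [-0.1,0.007,0],"twist": 0},
  {"linear": [-0.05,0.004,0],"twist": 0},
  {"linear": [0,0,0],"twist": 0},
])

```text
time_s: 11.7
tcp_pos: [0.6554, -0.1535, 0.0676]
eef_rot: [[-0.997, 0.074, 0.001], [0.074, 0.997, -0.0], [-0.001, 0.0, -1.0]]
ft_force: [0.7, -0.0, 0.1]
finger_gap: 0.0001
```

Call:
jog_arm([
  {"linear": [0,0,-0.3],"twist": 0},
  {"linear": [-0.1,0.007,0],"twist": 0},
  {"linear": [-0.1,0.007,0],"twist": 0},
  {"linear": [-0.1,0.007,0],"twist": 0},
  {"linear": [-0.1,0.007,0],"twist": 0},
])

```text
time_s: 12.2
tcp_pos: [0.6433, -0.1526, 0.0577]
eef_rot: [[-0.997, 0.074, 0.001], [0.074, 0.997, -0.0], [-0.001, -0.0, -1.0]]
ft_force: [5.8, -0.4, -3.7]
finger_gap: -0.0001
```

Call:
jog_arm([
  {"linear": [-0.1,0.007,0],"twist": 0},
  {"linear": [-0.1,0.007,0],"twist": 0},
  {"linear": [-0.1,0.007,0],"twist": 0},
])

```text
time_s: 12.5
tcp_pos: [0.6357, -0.152, 0.058]
eef_rot: [[-0.997, 0.073, 0.003], [0.073, 0.997, -0.001], [-0.003, -0.0, -1.0]]
ft_force: [5.0, -0.9, -4.2]
finger_gap: 0.0
```

Call:
jog_arm([
  {"linear": [-0.1,0.007,0],"twist": 0},
  {"linear": [-0.1,0.007,0],"twist": 0},
  {"linear": [-0.1,0.007,0],"twist": 0},
])

```text
time_s: 12.8
tcp_pos: [0.6267, -0.1513, 0.058]
eef_rot: [[-0.997, 0.073, 0.003], [0.073, 0.997, -0.001], [-0.003, -0.0, -1.0]]
ft_force: [5.8, -0.7, -2.9]
finger_gap: -0.0003
```

Call:
jog_arm([
  {"linear": [-0.06,0.004,0],"twist": 0},
  {"linear": [-0.06,0.004,0],"twist": 0},
  {"linear": [-0.06,0.004,0],"twist": 0},
  {"linear": [-0.06,0.004,0],"twist": 0},
])

```text
time_s: 13.2
tcp_pos: [0.6193, -0.1507, 0.0579]
eef_rot: [[-0.997, 0.073, 0.003], [0.073, 0.997, -0.0], [-0.003, -0.0, -1.0]]
ft_force: [5.4, 0.6, -4.0]
finger_gap: 0.0001
```

```bash
python3 - w7 <<'E'
exec(open('w.py').read())
im,d=get_image('top');save(im,'top7')
a=np.vstack([cv2.resize(im[180:270,300:420],(640,480),interpolation=cv2.INTER_CUBIC)[:240*2]])
b=cv2.imread('pics/w7.png')[...,::-1]
save(np.hstack([cv2.resize(a,(400,300)),cv2.resize(b,(400,250),interpolation=cv2.INTER_AREA) if 0 else cv2.resize(b[0:300,120:520],(400,300))]),'c7')
E
```

```text
t 13.2 tcp [ 0.6193 -0.1507  0.0579] x [-0.997  0.073 -0.003] F [ 5.4  0.6 -4. ] gap 6.604730185614128e-05
```

View pics/c7.png

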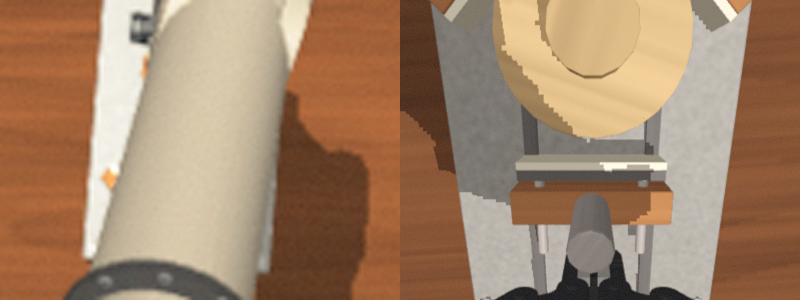

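View 9: the pad squarely faces the blank with a gap of about 9 mm, so home should come at TCP x of about 0.60. Slowing down.

Call:
jog_arm([
  {"linear": [-0.06,0.004,0],"twist": 0},
  {"linear": [-0.06,0.004,0],"twist": 0},
  {"linear": [-0.06,0.004,0],"twist": 0},
  {"linear": [-0.04,0.003,0],"twist": 0},
  {"linear": [-0.04,0.003,0],"twist": 0},
])

```text
time_s: 13.8
tcp_pos: [0.6111, -0.1502, 0.0579]
eef_rot: [[-0.997, 0.073, 0.002], [0.073, 0.997, -0.0], [-0.002, -0.0, -1.0]]
ft_force: [4.7, 0.8, -3.0]
finger_gap: -0.0002
```

Call:
jog_arm([
  {"linear": [-0.03,0.002,0],"twist": 0},
  {"linear": [-0.03,0.002,0],"twist": 0},
  {"linear": [-0.03,0.002,0],"twist": 0},
])

```text
time_s: 14.1
tcp_pos: [0.6084, -0.15, 0.0579]
eef_rot: [[-0.997, 0.073, 0.002], [0.073, 0.997, -0.0], [-0.002, -0.0, -1.0]]
ft_force: [6.0, 0.3, -2.8]
finger_gap: -0.0001
```

Call:
jog_arm([
  {"linear": [-0.03,0.002,0],"twist": 0},
  {"linear": [-0.03,0.002,0],"twist": 0},
  {"linear": [-0.03,0.002,0],"twist": 0},
])

```text
time_s: 14.4
tcp_pos: [0.6058, -0.1498, 0.058]
eef_rot: [[-0.997, 0.073, 0.002], [0.073, 0.997, -0.0], [-0.002, 0.0, -1.0]]
ft_force: [5.9, -1.2, -3.6]
finger_gap: 0.0001
```

Call:
jog_arm([
  {"linear": [-0.02,0.0015,0],"twist": 0},
  {"linear": [-0.02,0.0015,0],"twist": 0},
])

```text
time_s: 14.6
tcp_pos: [0.6047, -0.1497, 0.0579]
eef_rot: [[-0.997, 0.073, 0.002], [0.073, 0.997, -0.0], [-0.002, -0.0, -1.0]]
ft_force: [6.0, -0.7, -3.6]
finger_gap: 0.0001
```

```bash
cat > m.py <<'E'
exec(open('w.py').read())
# spigot/disc circle from height bands
m=np.hypot(P[...,0]-.508,P[...,1]+.1434)<.055
for z0,z1 in [(.064,.085),(.045,.056)]:
    q=P[m&(P[...,2]>z0)&(P[...,2]<z1)]
    if len(q): print(len(q),(q.max(0)+q.min(0))/2,np.ptp(q,axis=0))
for r in tip_of('wrist','blank')[:1]: print(r['score'],r['at'],atz('wrist',r['at'],.018,s))
E
python3 m.py w8
```

```text
t 14.6 tcp [ 0.6047 -0.1497  0.0579] x [-0.997  0.073 -0.002] F [ 6.  -0.7 -3.6] gap 5.9388609793741104e-05
7129 [ 0.51276685 -0.14340301  0.07212887] [0.0353417  0.03546267 0.0048696 ]
19636 [ 0.52043616 -0.14329888  0.04809473] [0.07504681 0.08919011 0.00556087]
0.87 [314.2, 71.5] [ 0.51186363 -0.14246672  0.018     ]
```

Call:
jog_arm([
  {"linear": [-0.02,0.0015,0],"twist": 0},
  {"linear": [-0.02,0.0015,0],"twist": 0},
  {"linear": [-0.02,0.0015,0],"twist": 0},
  {"linear": [-0.02,0.0015,0],"twist": 0},
  {"linear": [-0.02,0.0015,0],"twist": 0},
])

```text
time_s: 15.2
tcp_pos: [0.6018, -0.1495, 0.0579]
eef_rot: [[-0.997, 0.073, 0.002], [0.073, 0.997, -0.0], [-0.002, -0.0, -1.0]]
ft_force: [7.0, -0.0, -4.0]
finger_gap: -0.0003
```

Call:
jog_arm([
  {"linear": [-0.02,0.0015,0],"twist": 0},
  {"linear": [-0.02,0.0015,0],"twist": 0},
  {"linear": [-0.02,0.0015,0],"twist": 0},
])

```text
time_s: 15.5
tcp_pos: [0.6, -0.1494, 0.0579]
eef_rot: [[-0.997, 0.073, 0.002], [0.073, 0.997, -0.0], [-0.002, -0.0, -1.0]]
ft_force: [5.8, -0.4, -3.2]
finger_gap: -0.0002
```

```bash
python3 m.py w9
```

```text
t 15.5 tcp [ 0.6    -0.1494  0.0579] x [-0.997  0.073 -0.002] F [ 5.8 -0.4 -3.2] gap -0.0001980662684711433
7131 [ 0.50794433 -0.14325822  0.07160953] [0.03553674 0.03568731 0.00635937]
19624 [ 0.51546039 -0.14308853  0.04806007] [0.07512914 0.08930194 0.00551331]
0.75 [313.5, 75.1] [ 0.50895644 -0.14268719  0.018     ]
```

Call:
jog_arm([
  {"linear": [-0.015,0.001,0],"twist": 0},
  {"linear": [-0.015,0.001,0],"twist": 0},
  {"linear": [-0.015,0.001,0],"twist": 0},
  {"linear": [-0.015,0.001,0],"twist": 0},
])

```text
time_s: 16.0
tcp_pos: [0.5987, -0.1493, 0.058]
eef_rot: [[-0.997, 0.073, 0.003], [0.073, 0.997, -0.0], [-0.003, -0.0, -1.0]]
ft_force: [8.2, 0.2, -5.5]
finger_gap: -0.0002
```

Call:
jog_arm([
  {"linear": [-0.01,0.001,0],"twist": 0},
  {"linear": [-0.01,0.001,0],"twist": 0},
])

```text
time_s: 16.2
tcp_pos: [0.5984, -0.1492, 0.058]
eef_rot: [[-0.997, 0.073, 0.004], [0.073, 0.997, -0.001], [-0.004, -0.0, -1.0]]
ft_force: [8.3, -1.2, -6.1]
finger_gap: -0.0001
```

Call:
jog_arm([
  {"linear": [-0.01,0.001,0],"twist": 0},
  {"linear": [-0.01,0.001,0],"twist": 0},
])

```text
time_s: 16.4
tcp_pos: [0.5978, -0.1492, 0.058]
eef_rot: [[-0.997, 0.073, 0.004], [0.073, 0.997, -0.001], [-0.004, -0.0, -1.0]]
ft_force: [9.0, -0.6, -6.2]
finger_gap: 0.0001
```

Call:
jog_arm([
  {"linear": [-0.01,0.001,0],"twist": 0},
  {"linear": [-0.01,0.001,0],"twist": 0},
])

```text
time_s: 16.6
tcp_pos: [0.5978, -0.1492, 0.058]
eef_rot: [[-0.997, 0.073, 0.005], [0.073, 0.997, -0.001], [-0.005, -0.001, -1.0]]
ft_force: [9.9, -1.2, -7.4]
finger_gap: -0.0
```

Call:
jog_arm([
  {"linear": [-0.01,0.001,0],"twist": 0},
  {"linear": [-0.01,0.001,0],"twist": 0},
])

```text
time_s: 16.8
tcp_pos: [0.5977, -0.1492, 0.0581]
eef_rot: [[-0.997, 0.073, 0.006], [0.073, 0.997, -0.001], [-0.006, -0.001, -1.0]]
ft_force: [11.8, -1.5, -9.6]
finger_gap: 0.0001
```

```bash
python3 m.py w10
```

```text
t 16.8 tcp [ 0.5977 -0.1492  0.0581] x [-0.997  0.073 -0.006] F [11.8 -1.5 -9.6] gap 9.619324278247307e-05
7144 [ 0.50565311 -0.14390544  0.07260719] [0.03536402 0.03537679 0.00536418]
19676 [ 0.51323222 -0.14380507  0.04817021] [0.0745989  0.0893351  0.00571649]
0.59 [313.9, 74.3] [ 0.50649103 -0.14231989  0.018     ]
```

Position has stalled at 0.5977 and force is now rising steadily, so the blank is seated. Building up to about 16 N at the handle (11 N on the blank).

Call:
jog_arm([
  {"linear": [-0.01,0.001,0],"twist": 0},
  {"linear": [-0.01,0.001,0],"twist": 0},
])

```text
time_s: 17.1
tcp_pos: [0.5977, -0.1492, 0.0581]
eef_rot: [[-0.997, 0.073, 0.007], [0.073, 0.997, -0.001], [-0.007, -0.001, -1.0]]
ft_force: [14.1, -1.9, -11.6]
finger_gap: -0.0001
```

Call:
jog_arm([
  {"linear": [-0.01,0.001,0],"twist": 0},
  {"linear": [0,0,0],"twist": 0},
])

```text
time_s: 17.3
tcp_pos: [0.5977, -0.1492, 0.0581]
eef_rot: [[-0.997, 0.073, 0.008], [0.073, 0.997, -0.002], [-0.008, -0.001, -1.0]]
ft_force: [14.3, -2.0, -12.3]
finger_gap: -0.0
```

```bash
python3 o.py
```

```text
t 17.3 tcp [ 0.5977 -0.1492  0.0581] x [-0.997  0.073 -0.008] F [ 14.3  -2.  -12.3] gap -1.1453468626242695e-05
```

Call:
jog_arm([
  {"linear": [-0.01,0.001,0],"twist": 0},
  {"linear": [-0.005,0,0],"twist": 0},
  {"linear": [0,0,0],"twist": 0},
])

```text
time_s: 17.6
tcp_pos: [0.5977, -0.1491, 0.0581]
eef_rot: [[-0.997, 0.073, 0.009], [0.073, 0.997, -0.002], [-0.009, -0.001, -1.0]]
ft_force: [15.4, -2.4, -13.6]
finger_gap: 0.0001
```

Call:
jog_arm([
  {"linear": [0,0,0],"twist": 0},
  {"linear": [0,0,0],"twist": 0},
  {"linear": [0,0,0],"twist": 0},
])

```text
time_s: 17.9
tcp_pos: [0.5977, -0.1492, 0.0581]
eef_rot: [[-0.997, 0.073, 0.008], [0.073, 0.997, -0.002], [-0.009, -0.001, -1.0]]
ft_force: [15.3, -1.6, -13.0]
finger_gap: -0.0
```

```bash
python3 m.py w11
```

```text
t 17.9 tcp [ 0.5977 -0.1492  0.0581] x [-0.997  0.073 -0.009] F [ 15.3  -1.6 -13. ] gap -1.7890117766395858e-05
7168 [ 0.50576534 -0.1439437   0.07202989] [0.03586291 0.03536343 0.00509159]
19667 [ 0.51333145 -0.14385824  0.0483056 ] [0.07514472 0.08923901 0.00512613]
0.86 [309.9, 69.8] [ 0.50412356 -0.1443926   0.018     ]
```

Call:
jog_arm([
  {"linear": [-0.008,0.0005,0],"twist": 0},
  {"linear": [0,0,0],"twist": 0},
  {"linear": [0,0,0],"twist": 0},
  {"linear": [0,0,0],"twist": 0},
  {"linear": [0,0,0],"twist": 0},
])

```text
time_s: 18.5
tcp_pos: [0.5977, -0.1491, 0.0582]
eef_rot: [[-0.997, 0.073, 0.009], [0.073, 0.997, -0.002], [-0.009, -0.001, -1.0]]
ft_force: [15.4, -2.0, -12.2]
finger_gap: -0.0004
```

Call:
jog_arm([
  {"linear": [0.03,-0.002,0],"twist": 0},
  {"linear": [0.06,-0.004,0],"twist": 0},
  {"linear": [0.2,-0.015,0],"twist": 0},
  {"linear": [0.5,-0.037,0],"twist": 0},
  {"linear": [0.6,-0.045,0],"twist": 0},
])

```text
time_s: 19.0
tcp_pos: [0.6336, -0.1522, 0.0574]
eef_rot: [[-0.997, 0.074, -0.003], [0.074, 0.997, 0.0], [0.003, 0.0, -1.0]]
ft_force: [-1.4, 0.0, -0.4]
finger_gap: -0.0
```

Call:
jog_arm([
  {"linear": [0,0,0.5],"twist": 0},
  {"linear": [0,0,1],"twist": 0},
  {"linear": [0,0,1],"twist": 0},
  {"linear": [0,0,1],"twist": 0},
  {"linear": [-0.5,0,0.6],"twist": 0},
])

```text
time_s: 19.5
tcp_pos: [0.6207, -0.1521, 0.1839]
eef_rot: [[-0.997, 0.073, 0.003], [0.073, 0.997, -0.0], [-0.003, -0.0, -1.0]]
ft_force: [0.1, -0.3, 1.4]
finger_gap: -0.0002
```

Call:
jog_arm([
  {"linear": [-0.9,0.07,0.2],"twist": 0},
  {"linear": [-0.9,0.07,0],"twist": 0},
  {"linear": [0,0,0],"twist": 0},
  {"linear": [0,0,0],"twist": 0},
])

```text
time_s: 19.9
tcp_pos: [0.5648, -0.1479, 0.1874]
eef_rot: [[-0.997, 0.074, -0.0], [0.074, 0.997, 0.0], [0.0, 0.0, -1.0]]
ft_force: [0.4, -0.2, 0.5]
finger_gap: -0.0
```

```bash
python3 - w12 <<'E'
exec(open('m.py').read())
for t in ['jaw_handle','fence_left','fence_right']:
    for r in tip_of('wrist',t)[:1]:
        z={'jaw_handle':.0685}.get(t,.018); print(t,r['score'],r['at'],atz('wrist',r['at'],z,s))
save(cv2.resize(im[60:320,180:450],(800,770))[:600] if 0 else cv2.resize(im[40:330,150:490],(700,597),interpolation=cv2.INTER_CUBIC),'c12')
E
```

```text
t 19.9 tcp [ 0.5648 -0.1479  0.1874] x [-0.997  0.074  0.   ] F [ 0.4 -0.2  0.5] gap -1.4180235289079883e-05
1468 [ 0.5055733  -0.14377811  0.07090256] [0.03503144 0.03515582 0.00793688]
6417 [ 0.50560957 -0.14377571  0.0491819 ] [0.08899034 0.08885824 0.00734154]
0.96 [313.3, 118.6] [ 0.50549307 -0.14355202  0.018     ]
jaw_handle 0.61 [312.6, 201.2] [ 0.57499335 -0.14935138  0.0685    ]
fence_left 0.92 [278.4, 84.1] [ 0.47079086 -0.17474308  0.018     ]
fence_right 0.64 [345.5, 87.1] [ 0.47828701 -0.1103013   0.018     ]
```

View pics/c12.png

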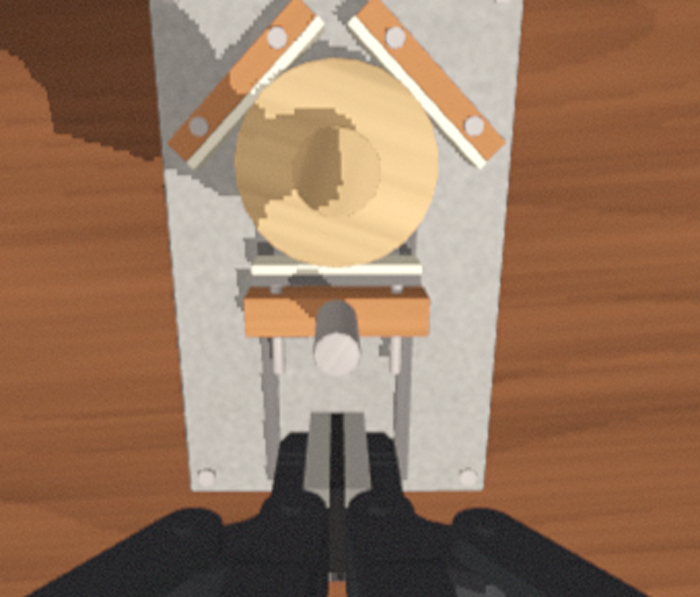

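View 10: the blank touches both white fence faces and the pad, the jaw is closed on it, and the gripper is clear. Handing in.

```bash
python3 -c "
from plant import sign_off;print(sign_off())"
```

```text
the job is handed in; nothing more can be done
None
```

The middle-sized blank is clamped flat, spigot up, in the V of the jig. I handed the job in at about 20 s, with the gripper clear and reading about 0 N.

- **Placing:** I picked the blank up by its spigot and set it down about 9 mm short of the nest. The camera showed it flat before I pushed the jaw.
- **Pressing:** I pushed the handle until the jaw stopped at TCP x = 0.598 m, then built up to about 15.4 N and held it there for about 1 s. Less the slide's 5 N, that is roughly 10.4 N on the blank. No reading passed 15.4 N at the handle.
- **Final position:** After I backed off, the last image showed the blank touching both fences and the pad. Its centre measured (0.5056, -0.1438), within 1.3 mm of the nest estimated from the board's outline and from the fences.

**Disagreements:** the two nest estimates differ from each other by about 2.5 mm, which is near the calibration's accuracy. While pressing, the wrist also read about 12–13 N vertically, which I put down to friction on the post but did not confirm.

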